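# Hang the spare trolley wheel on the hook stand

### The job

Lift the spare trolley wheel out of its cradle by the tyre, pass the hook's tip through it and let the inside of the rim down onto the hook arm between the red tip and the blue keeper. With the rim resting on the arm, slide it back under the keeper until it is fully home against the back plate, then let go so that it hangs there still. Feel for the arm and the back plate gently (never load the hook stand with more than 20 N) and leave the bottle, the pot and the plaster cast where they are.

Things in the scene. Friction and masses are not known exactly. Their poses are not given: they have to be found in the camera images.
- wheel: Spare trolley wheel, loose, 0.2 to 0.4 kg: grey rubber tyre, 240 mm across, 22 mm wide, flat sides; tyre and rim together 22 mm deep (inner diameter 196 mm); three spokes 9 mm thick, hub 24 mm across. Origin at the hub centre; x is the wheel's axis, level; z points up at the start. It stands upright in the cradle.
- wheel_top (a point): Highest point of the tyre at the start, 120 mm above the hub; midway between two spokes (they meet the rim 60 degrees either side). The hook arm must come under the rim here and the keeper covers it, so grip the tyre across its 22 mm width about 30 degrees off the top, on either side (about 53 mm across and 97 mm above the hub). Moves with the wheel.
- cradle: Fixed wooden cradle, 90 x 180 mm, 86 mm high. Origin on the bench under its middle; the wheel's axis lies along its x. Wooden cheeks keep the tyre upright with about 2 mm free at each side, and two steel rods carry it with its hub 129 mm above the bench. The wheel comes out straight up.
- stand: Fixed hook stand; origin on the bench under the post. Grey foot 170 mm across, 14 mm high. The level steel hook arm, 12 mm thick, runs from the post along the stand's -x at y = 0. The post is telescopic: the top of the arm is clamped somewhere from 255 to 285 mm above the bench, different each run and not given: feel for it. Tip, keeper and back plate share its height. All rigid: touch slowly.
- land_mark (a point): Bench point (z = 0) below the middle of the open arm, at x = -74 mm of the stand. In the stand's x the open arm runs from -44 mm (front edge of the keeper) to -104 mm (tip). The tip turns up at -110 mm and ends in a red ball, radius 8 mm, whose top is 26 mm above the top of the arm. With the hub about 222 mm above the bench the tip passes between rim and hub at any arm height.
- home_mark (a point): Bench point (z = 0) below the hub centre of a wheel fully home, at x = -31 mm, y = 0 of the stand, the rim then touching the blue back plate (face at x = -20 mm). The blue keeper, 22 mm wide, roofs the arm from the back plate to -44 mm: underside 33 mm, top 38 mm above the top of the arm.
- catalyst: White plastic bottle with a red cap, 60 mm across, 134 mm high, loose bystander; origin under its centre.
- pot_blue: Blue-grey jar with a white lid, 55 mm across, 64 mm high, loose bystander; origin under its centre.
- cast: White plaster cast, 68 x 92 x 44 mm, loose bystander; origin under its centre.

How it is judged:
By the outcome, as a careful person would: the job done as asked, in the order asked, and still so for the second after the job is handed in, with the robot touching nothing.
It also fails if it takes over 72 s, if anything falls off the work surface, if the arm or the gripper's body presses on something with over 40 N, if the wrist force passes 120 N, or if a joint passes its speed limit or range.

### The arm

A 6-joint arm with a two-finger parallel gripper is mounted at the origin on a cart in front of the work surface, level with it; the furniture and walls round the work are solid. World frame = base frame: x ahead of the robot, y to its left, z up, the work surface at z = 0. Lengths are in m, angles in degrees, forces in N, time in s.
With the tool pointing down it reaches from about 0.4 to 0.825 m from the base axis. Payload 7 kg.
Tool frame: the origin (TCP) lies midway between the tips of the shut fingers; the grasp point (between the pads) lies ctrl.tcp_to_grasp behind it (ctrl.tcp_to_grasp is the distance from the TCP to the grasp point, in m); z points along the fingers, y is the line along which they close (so a half turn about z gives the same grasp; the last joint's range is limited). The gripper opens to 88 mm and grips with 3 to 60 N. Pads are 19 mm wide; open, the fingers measure 130 mm over their backs; the gripper's body (78 mm by 193 mm) begins 47 mm behind the grasp point.
Start: joints at [-46.977, 20.546, 0.682, 0, -70.136, -16.507], TCP at [0.301, -0.604, 0.227] pointing down, gripper open.
Joint ranges: [-176.03, 176.03], [-82.01, 121.73], [-58.28, 71.71], [-173.87, 95.51], [-174.79, -0.11], [-173.66, 173.66]. Speed limits (degrees/s): [136.94, 136.94, 172.46, 180, 180, 180].

### API

Orientations are given as [roll, pitch, yaw] about the fixed x, y, z axes, in that order (R = Rz(yaw) Ry(pitch) Rx(roll)).
In Python, from plant import ctrl, imaging, close_job gives the robot as it stands.
- The arm moves only by the shell command python3 -m crank 'ROWS'. ROWS is JSON, a list of rows, each a list of 3 entries, a list of its own where there are three numbers: the shift along the world's x, y, z in m, then the turn, a rotation vector about the world's x, y, z in degrees, then the opening, from -1 (shut) to 1 (fully open), so that 0 is half open. A call has 1 to 12 rows; each row shifts and turns the commanded pose from where the row before left it; what a row does not reach is not made up. A row lasts 1/10 s, in which the tool goes at most 50 mm and 8.59 degrees, less where a joint would pass 70% of its speed; a pose out of reach is approached as far as the arm can. A call is refused whole if a number of a shift passes 0.05 or a number of a turn 8.59, either way. A call with a gripper value outside its range is refused whole. The fingers move at their own pace and stop on an object; the grip force is fixed at half the most. Time passes only in rows, so rows that do not move let the fingers close. It gives the time, the measured TCP pose, the force, the opening and the grip force at its end, in the units of the state.
- ctrl.get_obs(): the state, without advancing time (a new reading comes with each control period).
- imaging.snapshot(name): name is "scene" or "top"; returns (picture, depth): 400x640x3 uint8, blue, green, red; 400x640 float32, m along the optical axis (not along the pixel's ray), 0 where there is no reading.
- imaging.camera_model(name): a dict with "mtx" (3x3 intrinsics, pixels), "D" ([k1, k2, p1, p2, k3] as OpenCV has them; the pictures are not rectified), "R" (3x3) and "t" (3): a world point X has camera coordinates R X + t. Camera axes: x right, y down, z forward; pixel columns grow to the right and rows downward; lengths in m; the calibration is good to about 2 mm. A picture is of the moment at which its call begins. camera_model takes no time and is no camera call.
- close_job(): hands the job in; it is judged then, once.
The state is a dict: "clock": time; "joint_pos": joint angles; "qvel": joint speeds; "tau": joint torques, N m; "tool_pos": TCP position; "orientation": TCP orientation; "force": force on the tool from outside, world axes, zero at the start; "moment": the same for the moment, N m; "opening": finger opening in m; "gripper_force": force on a finger pad.
Only numpy, scipy, OpenCV 4.12 (cv2) and the standard library are available. Lean on these libraries where they do the work, as an engineer would, in place of code of your own. Each camera call takes 0.05 s, during which the arm holds its last target. There are 200 camera calls.

## Working session

There is one attempt and no reset: what is moved stays moved. The work goes in short steps, Python scripts to look and compute and a shell command to move; the robot and the scene stay as the last step left them, time stands still between calls to the robot, and variables do not carry over. Pictures are saved under pics/ and viewed, at most 10 in all, crops included, and the job is handed in when it is done.

```bash
ls; mkdir -p pics
python3 - <<'E'
from plant import ctrl, imaging
import cv2
print(ctrl.get_obs(), ctrl.tcp_to_grasp)
import numpy as np
for n in("scene","top"):
    p,d=imaging.snapshot(n); cv2.imwrite(f"pics/{n}0.png",p); np.save(f"pics/{n}0.npy",d)
    m=imaging.camera_model(n); print(n,m)
E
```

```text
pics
{'clock': 0.0, 'joint_pos': array([-4.69777652e+01,  2.05916026e+01,  6.33674399e-01, -2.01880674e-02,
       -7.01367583e+01, -1.65070623e+01]), 'qvel': array([-0.10227984,  0.06808633,  0.01579281,  0.01799696,  0.04811091,
       -0.00671172]), 'tau': array([-1.03990391e-05, -5.82719350e+01,  2.93053436e+01,  6.99719712e+00,
        6.72708979e-03, -2.02061574e-04]), 'tool_pos': array([ 0.30109745, -0.60356811,  0.22561984]), 'orientation': array([ 1.79903823e+02, -8.71034810e-03, -1.53491695e+02]), 'force': array([-0.72445974,  0.44775099, -0.55712185]), 'moment': array([ 0.0243151 , -0.01257483, -0.02815888]), 'gripper_force': 0.0, 'opening': 0.08778862625778902} 0.0188
scene {'mtx': array([[381.74982422,   0.        , 319.94807799],
       [  0.        , 381.74982422, 200.64561957],
       [  0.        ,   0.        ,   1.        ]]), 'D': array([0.02879844, 0.        , 0.        , 0.        , 0.        ]), 'R': array([[-0.82072405, -0.57117127, -0.01324431],
       [-0.4273071 ,  0.62906134, -0.649377  ],
       [ 0.37923697, -0.52729993, -0.7603513 ]]), 't': array([0.50628424, 0.36872199, 0.88680767])}
top {'mtx': array([[505.69686306,   0.        , 324.03943676],
       [  0.        , 505.69686306, 192.54405113],
       [  0.        ,   0.        ,   1.        ]]), 'D': array([-0.12529478,  0.        ,  0.        ,  0.        ,  0.        ]), 'R': array([[ 0.01146597, -0.99993209, -0.00208256],
       [-0.98556667, -0.01094941, -0.16893326],
       [ 0.16889899,  0.00398949, -0.98562529]]), 't': array([-0.01897597,  0.61470468,  1.37010583])}
```

View pics/scene0.png

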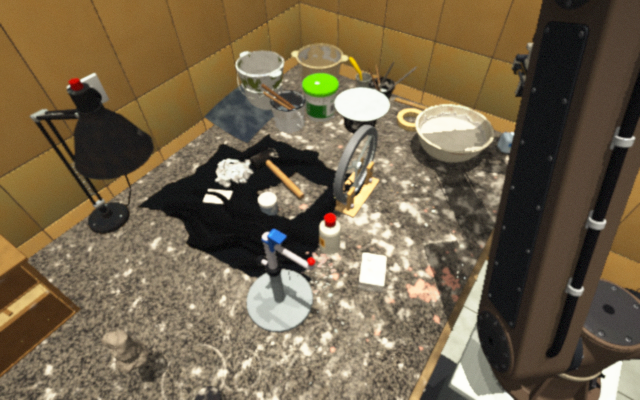

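View pics/top0.png

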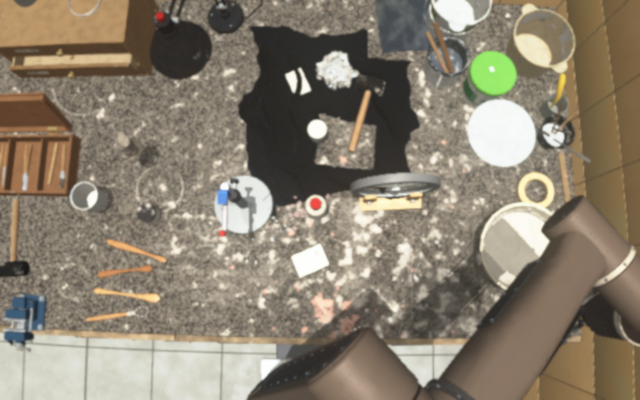

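The scene view shows the wheel in its cradle at (355,170), the bottle at (330,232), the hook stand's foot at (280,300) with the red tip at (311,262), the cast at (373,270) and the jar at (268,203). In the top view the wheel is at (395,185), the stand's foot at (243,205), the red tip at (222,233), the bottle at (316,205) and the cast at (310,260). Next I'll enlarge these areas.

```bash
python3 - <<'E'
import cv2,numpy as np
a=cv2.imread("pics/top0.png")[165:245,205:285]; b=cv2.imread("pics/top0.png")[160:220,340:450]
a=cv2.resize(a,None,fx=5,fy=5,interpolation=2); b=cv2.resize(b,None,fx=3.6363,fy=400/60,interpolation=2)
cv2.imwrite("pics/top_c.png",np.hstack([a,cv2.resize(b,(400,400))]))
c=cv2.imread("pics/scene0.png")[110:340,230:400]
cv2.imwrite("pics/scene_c.png",cv2.resize(c,None,fx=2.6,fy=2.6,interpolation=2))
E
cat > h.py <<'E'
import cv2,numpy as np
from plant import imaging
def cloud(n,d):
    m=imaging.camera_model(n); v,u=np.mgrid[0:400,0:640]
    p=np.stack([u,v],-1).reshape(-1,1,2).astype(float)
    r=cv2.undistortPoints(p,m["mtx"],m["D"]).reshape(400,640,2)
    c=np.dstack([r,np.ones((400,640))])*d[...,None]
    w=(c-m["t"])@m["R"]; w[d==0]=np.nan
    return w
def ray(n,uv,z):
    m=imaging.camera_model(n)
    r=cv2.undistortPoints(np.array([[uv]],float),m["mtx"],m["D"])[0,0]
    dr=m["R"].T@np.r_[r,1]; o=-m["R"].T@m["t"]
    return o+dr*(z-o[2])/dr[2]
E
python3 - <<'E'
from h import *
np.set_printoptions(precision=4,suppress=True)
w=cloud("top",np.load("pics/top0.npy"))
for n,u,v in [("bottle",316,205),("cast",310,260),("jar",317,130),("foot",255,215),("bench",340,230),("tip",222,233),("wheel",395,190)]:
    print(n,w[v,u])
# foot by height 10-18mm
def fit(w,box,z0,z1):
    x,y,z=w[...,0],w[...,1],w[...,2]
    k=(x>box[0])&(x<box[1])&(y>box[2])&(y<box[3])&(z>z0)&(z<z1)
    return w[k]
for n in("top","scene"):
    w=cloud(n,np.load(f"pics/{n}0.npy"))
    c=fit(w,(.4,.75,-.5,.0),.15,.26)   # wheel upper
    print(n,"wheel",len(c),c.mean(0),c.min(0),c.max(0))
    k=c[:,:2]-c[:,:2].mean(0); print("dir",np.linalg.svd(k,full_matrices=False)[2][0])
    f=fit(w,(.35,.8,.05,.4),.009,.019); print("foot",len(f),f.min(0),f.max(0))
    a=fit(w,(.35,.8,.05,.4),.2,.4); print("arm",len(a),a.min(0),a.max(0))
E
```

```text
bottle [0.5681 0.0086 0.1285]
cast [0.4262 0.0248 0.041 ]
jar [0.7939 0.0101 0.0638]
foot [0.5539 0.1861 0.0123]
bench [ 0.5153 -0.0593 -0.0055]
tip [0.4754 0.2204 0.3004]
wheel [ 0.609  -0.2002  0.1387]
top wheel 972 [ 0.6193 -0.1932  0.2203] [ 0.6037 -0.3162  0.15  ] [ 0.6386 -0.0852  0.2544]
dir [ 0.058  -0.9983]
foot 2661 [0.3567 0.0501 0.009 ] [0.7996 0.3888 0.019 ]
arm 446 [0.4689 0.2104 0.2029] [0.5951 0.2338 0.3179]
scene wheel 846 [ 0.6191 -0.1718  0.2089] [ 0.6056 -0.3129  0.1503] [ 0.6351 -0.0815  0.2507]
dir [-0.0297  0.9996]
foot 3550 [0.3815 0.0501 0.009 ] [0.7994 0.3093 0.019 ]
arm 752 [0.4709 0.2128 0.2004] [0.5974 0.2352 0.313 ]
```

View pics/top_c.png

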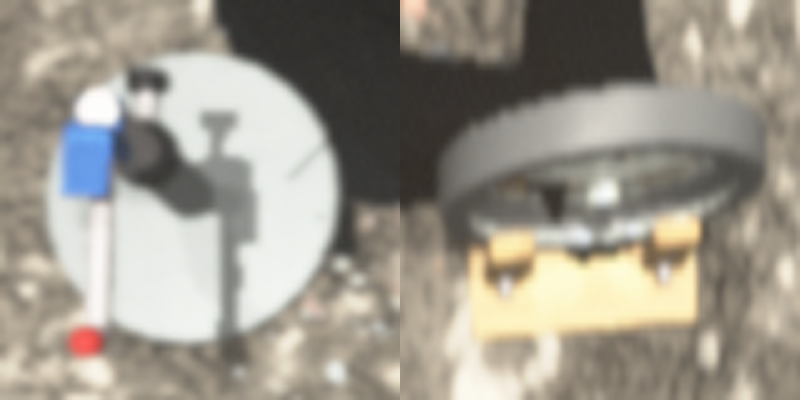

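View pics/scene_c.png

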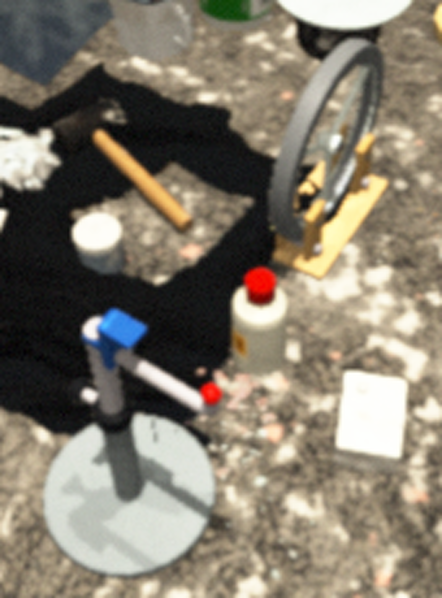

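The top crop shows the red ball at (222,233), the blue keeper at about (222,197) and the white arm between them. The wheel's tyre sits across the cradle, turned a few degrees. In the scene crop the bottle stands between the stand and the wheel, clear of both. I'll fit the poses using known sizes.

```bash
cat > fit.py <<'E'
from h import *
from scipy.optimize import least_squares
np.set_printoptions(precision=4,suppress=True)
def ringsd(p,c,n):
    q=p-c; a=q@n; r=np.linalg.norm(q-a[:,None]*n,axis=1)
    dr=np.abs(r-.109)-.011; da=np.abs(a)-.011
    return np.where((dr>0)|(da>0),np.hypot(np.maximum(dr,0),np.maximum(da,0)),np.maximum(dr,da))
def main():
    for n in("top","scene"):
        img=cv2.imread(f"pics/{n}0.png").astype(int); w=cloud(n,np.load(f"pics/{n}0.npy"))
        x,y,z=w[...,0],w[...,1],w[...,2]
        k=(x>.55)&(x<.7)&(y>-.36)&(y<-.03)&(z>.17)&(z<.27); P=w[k]
        f=lambda v:ringsd(P,v[:3],np.array([np.cos(v[3]),np.sin(v[3]),0]))
        s=least_squares(f,[.618,-.195,.129,0],loss="soft_l1",f_scale=.002)
        print(n,"wheel",s.x[:3],"yaw",np.degrees(s.x[3]),np.median(abs(s.fun)),len(P))
        b,g,r=img[...,0],img[...,1],img[...,2]; box=(x>.42)&(x<.66)&(y>.1)&(y<.3)&(z>.18)
        kk=box&(b>r+60); K=w[kk]; print(" keeper n",len(K),K.min(0),K.max(0),"topz",np.percentile(K[:,2],[50,80,90]))
        T=K[K[:,2]>np.percentile(K[:,2],90)-.006]; print("  top face mean",T.mean(0),len(T))
        rr=box&(r>b+70); B=w[rr]; 
        fb=least_squares(lambda v:np.linalg.norm(B-v,axis=1)-.008,B.mean(0)-[0,0,.005],loss="soft_l1",f_scale=.002).x
        print(" ball n",len(B),B.mean(0),"fit centre",fb)
        A=w[box&(b>120)&(abs(r-b)<40)&(x>.47)&(x<.54)]; 
        if len(A)>5:
            print(" arm n",len(A),A.mean(0),A.min(0),A.max(0)); d=np.polyfit(A[:,0],A[:,1],1); print("  arm line dy/dx deg",np.degrees(np.arctan(d[0])),"z",np.percentile(A[:,2],[50,80,95]))
        F=(x>.4)&(x<.72)&(y>.08)&(y<.34)&(z>.006)&(z<.022)&(b>150)&(abs(r-b)<40)
        v,u=np.nonzero(F); print(" foot px",u.min(),u.max(),v.min(),v.max(),np.percentile(w[F],[2,98],axis=0))
if __name__=="__main__": main()
E
python3 fit.py
```

```text
top wheel [ 0.622  -0.2017  0.1291] yaw 3.5487225915169627 0.0009387860899318194 872
 keeper n 135 [0.5425 0.2113 0.2684] [0.578  0.2331 0.3179] topz [0.3115 0.3134 0.3145]
  top face mean [0.5582 0.2218 0.312 ] 121
 ball n 34 [0.4755 0.2216 0.2978] fit centre [0.4759 0.2225 0.2925]
 arm n 117 [0.5119 0.2217 0.2727] [0.4831 0.2159 0.2658] [0.5398 0.2292 0.2777]
  arm line dy/dx deg 0.11164552896242018 z [0.2729 0.2748 0.2767]
 foot px 203 291 160 265 [[0.502  0.1401 0.0068]
 [0.6648 0.3024 0.0202]]
scene wheel [ 0.624  -0.2005  0.1274] yaw 2.6367617618330126 0.0008252217509078586 702
 keeper n 210 [0.5448 0.2128 0.2662] [0.593  0.2351 0.313 ] topz [0.3104 0.3113 0.3119]
  top face mean [0.5603 0.2242 0.3105] 167
 ball n 56 [0.4773 0.2248 0.295 ] fit centre [0.4794 0.2227 0.2905]
 arm n 149 [0.5123 0.2252 0.2714] [0.4808 0.2177 0.2658] [0.5399 0.2298 0.2799]
  arm line dy/dx deg -1.80363486842582 z [0.2717 0.2731 0.2742]
 foot px 246 329 252 330 [[0.5121 0.1474 0.0097]
 [0.6644 0.3005 0.017 ]]
```

Fits from the two cameras agree. The hub is at about (0.623, −0.201, 0.129) with yaw of about 3°. The arm top is at about z 0.273, the ball at (0.4775, 0.2226), the stand at about (0.5875, 0.223), and its yaw is near 0. All of this matches the given sizes. I'll grip on the −y side at (0.626, −0.254).

```bash
python3 -m crank '[[[0,0,0.035],[0,0,0],1],[[0,0,0.035],[0,0,0],1],[[0.0325,0.035,0],[0,0,8.3],1],[[0.0325,0.035,0],[0,0,8.3],1],[[0.0325,0.035,0],[0,0,8.3],1],[[0.0325,0.035,0],[0,0,8.3],1],[[0.0325,0.035,0],[0,0,8.3],1],[[0.0325,0.035,0],[0,0,8.3],1],[[0.0325,0.035,0],[0,0,8.3],1],[[0.0325,0.035,0],[0,0,8.3],1],[[0.0325,0.035,0],[0,0,0],1],[[0.0325,0.035,0],[0,0,0],1]]'; python3 -m crank '[[[0,0,0],[0,0,0],1],[[0,0,0],[0,0,0],1]]'
```

```text
clock: 1.3
tool_pos: [0.6272, -0.2522, 0.2963]
orientation: [180.0, 0.0, -87.1]
force: [1.2, -0.9, 0.5]
opening: 0.0878
gripper_force: 0.0
clock: 1.5
tool_pos: [0.6269, -0.2526, 0.2955]
orientation: [179.9, 0.0, -87.0]
force: [-0.9, -0.2, 0.2]
opening: 0.0873
gripper_force: 0.0
```

```bash
python3 -m crank '[[[-0.001,-0.0015,-0.03],[0,0,0],1],[[0,0,-0.03],[0,0,0],1],[[0,0,-0.0285],[0,0,0],1],[[0,0,0],[0,0,0],1]]'; python3 -m crank '[[[0,0,0],[0,0,0],0],[[0,0,0],[0,0,0],-0.3],[[0,0,0],[0,0,0],-0.6],[[0,0,0],[0,0,0],-1],[[0,0,0],[0,0,0],-1],[[0,0,0],[0,0,0],-1],[[0,0,0],[0,0,0],-1]]'
```

```text
clock: 1.9
tool_pos: [0.6221, -0.2558, 0.2037]
orientation: [179.6, 0.1, -87.2]
force: [0.2, -0.1, 0.1]
opening: 0.0878
gripper_force: 0.0
clock: 2.6
tool_pos: [0.6254, -0.2554, 0.2082]
orientation: [-180.0, -0.0, -87.1]
force: [-0.7, -0.3, -0.3]
opening: 0.0375
gripper_force: 0.0
```

```bash
python3 -m crank '[[[0,0,0],[0,0,0],-1],[[0,0,0],[0,0,0],-1],[[0,0,0],[0,0,0],-1],[[0,0,0],[0,0,0],-1],[[0,0,0],[0,0,0],-1],[[0,0,0],[0,0,0],-1]]'
```

```text
clock: 3.2
tool_pos: [0.6253, -0.2555, 0.208]
orientation: [180.0, 0.0, -87.1]
force: [0.2, -0.5, -0.3]
opening: 0.0214
gripper_force: 29.9
```

Gripped at 21.4 mm with 29.9 N and no side force. Now I'll lift it straight up.

```bash
python3 -m crank '[[[0,0,0.005],[0,0,0],-1],[[0,0,0.01],[0,0,0],-1],[[0,0,0.015],[0,0,0],-1],[[0,0,0.02],[0,0,0],-1],[[0,0,0.025],[0,0,0],-1],[[0,0,0.025],[0,0,0],-1],[[0,0,0.025],[0,0,0],-1],[[0,0,0.02],[0,0,0],-1],[[0,0,0.01],[0,0,0],-1],[[0,0,0],[0,0,0],-1],[[0,0,0],[0,0,0],-1]]'
python3 - <<'E'
from fit import *
for n in("top","scene"):
    p,d=imaging.snapshot(n); cv2.imwrite(f"pics/{n}1.png",p); w=cloud(n,d); x,y,z=w[...,0],w[...,1],w[...,2]
    g=p.astype(int).max(2)-p.astype(int).min(2)<35
    P=w[(x>.55)&(x<.70)&(y>-.35)&(y<-.06)&(z>.19)&(z<.42)&g]
    f=lambda v:ringsd(P,v[:3],np.array([np.cos(v[3])*np.cos(v[4]),np.sin(v[3])*np.cos(v[4]),np.sin(v[4])]))
    s=least_squares(f,[.623,-.201,.285,.05,0],loss="cauchy",f_scale=.002)
    print(n,len(P),s.x[:3],np.degrees(s.x[3:]),np.median(abs(s.fun)))
E
```

```text
clock: 4.3
tool_pos: [0.625, -0.2552, 0.3621]
orientation: [179.9, 0.0, -87.1]
force: [0.8, -0.8, -3.4]
opening: 0.0219
gripper_force: 29.9
top 916 [ 0.6213 -0.2006  0.2834] [ 3.4873 -0.0392] 0.0015798564338292721
scene 2239 [ 0.6227 -0.2011  0.2812] [2.5382 0.5395] 0.0010977487931218034
```

View pics/scene1.png

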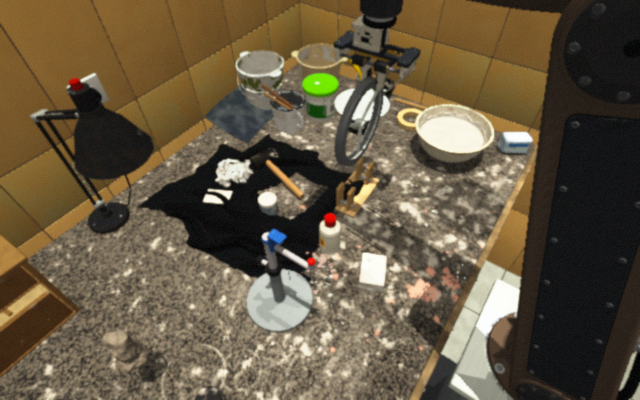

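The picture shows the wheel hanging upright from the fingers at (365,125), clear of the cradle and not pivoted. The fit puts the hub at (0.622, −0.201, 0.283). I'll carry it in front of the tip and turn it −3°.

```bash
python3 -m crank '[[[-0.006,0.007,0],[0,0,-1],-1],[[-0.012,0.014,0],[0,0,-1],-1],[[-0.018,0.02,0],[0,0,-1],-1],[[-0.022,0.025,0],[0,0,0],-1],[[-0.022,0.025,0],[0,0,0],-1],[[-0.022,0.025,0],[0,0,0],-1],[[-0.022,0.025,0],[0,0,0],-1],[[-0.022,0.025,0],[0,0,0],-1],[[-0.022,0.025,0],[0,0,0],-1],[[-0.016,0.03,0],[0,0,0],-1],[[-0.006,0.034,0],[0,0,0],-1],[[0,0.034,0],[0,0,0],-1]]'
python3 -m crank '[[[0,0.034,0],[0,0,0],-1],[[0,0.034,0],[0,0,0],-1],[[0,0.03,-0.01],[0,0,0],-1],[[0,0.022,-0.015],[0,0,0],-1],[[0,0.01,-0.015],[0,0,0],-1],[[0,0.005,-0.012],[0,0,0],-1],[[0,0,-0.008],[0,0,0],-1],[[0,0,0],[0,0,0],-1],[[0,0,0],[0,0,0],-1],[[0,0,0],[0,0,0],-1]]'
cat > look.py <<'E'
from fit import *
import sys
from plant import ctrl
hx,hy,hz=map(float,sys.argv[2:5]); o=ctrl.get_obs(); print(o["tool_pos"],o["orientation"],o["force"],o["gripper_force"])
for n in("top","scene"):
    p,d=imaging.snapshot(n); cv2.imwrite(f"pics/{n}{sys.argv[1]}.png",p); w=cloud(n,d); x,y,z=w[...,0],w[...,1],w[...,2]
    c=p.astype(int); b,r=c[...,0],c[...,2]; g=c.max(2)-c.min(2)<35
    P=w[g&(abs(x-hx)<.04)]; q=P-[hx,hy,hz]; rr=np.hypot(q[:,1],q[:,2]); P=P[(rr>.09)&(rr<.13)]
    f=lambda v:ringsd(P,v[:3],np.array([np.cos(v[3])*np.cos(v[4]),np.sin(v[3])*np.cos(v[4]),np.sin(v[4])]))
    s=least_squares(f,[hx,hy,hz,0,0],loss="cauchy",f_scale=.002)
    print(n,len(P),s.x[:3],np.degrees(s.x[3:]),np.median(abs(s.fun)))
    B=w[(x>.42)&(x<.66)&(y>.1)&(y<.3)&(z>.18)&(r>b+70)]
    if len(B)>5: print(" ball",len(B),least_squares(lambda v:np.linalg.norm(B-v,axis=1)-.008,B.mean(0)-[0,0,.005],loss="soft_l1",f_scale=.002).x)
E
python3 look.py 2 .435 .223 .222
```

```text
clock: 5.6
tool_pos: [0.4335, 0.0343, 0.3633]
orientation: [-179.9, 0.0, -90.1]
force: [1.7, -0.1, -2.8]
opening: 0.0214
gripper_force: 30.0
clock: 6.6
tool_pos: [0.4357, 0.1681, 0.3039]
orientation: [-179.9, 0.0, -90.1]
force: [-0.2, -0.2, -3.2]
opening: 0.0213
gripper_force: 29.9
[0.4357 0.1681 0.3039] [-179.9327    0.0432  -90.1303] [-0.2288 -0.2366 -3.1524] 29.949714621179737
top 270 [0.4348 0.2214 0.2249] [-0.2277  0.0073] 0.0006486644525213574
scene 2993 [0.4377 0.2227 0.2238] [0.3475 0.1658] 0.0005846660725557673
 ball 84 [0.4767 0.2234 0.3046]
```

View pics/scene2.png

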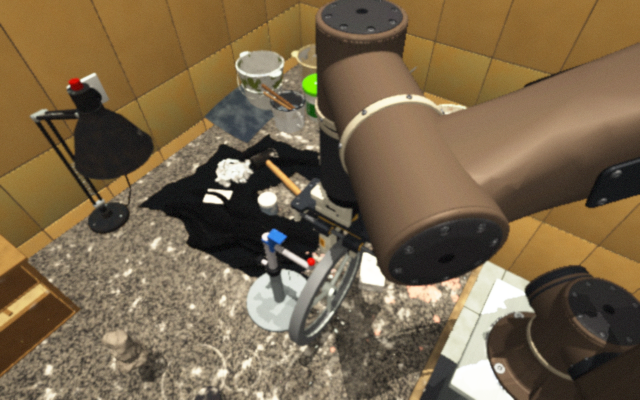

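The picture shows the wheel upright at (330,285), in front of the red tip at (311,262). The hub is at (0.436, 0.222, 0.224) and square to the arm. I'll move in 78 mm over the tip.

```bash
python3 -m crank '[[[0.004,0,0],[0,0,0],-1],[[0.01,0,0],[0,0,0],-1],[[0.014,0,0],[0,0,0],-1],[[0.014,0,0],[0,0,0],-1],[[0.014,0,0],[0,0,0],-1],[[0.012,0,0],[0,0,0],-1],[[0.007,0,0],[0,0,0],-1],[[0.003,0,0],[0,0,0],-1],[[0,0,0],[0,0,0],-1],[[0,0,0],[0,0,0],-1]]'
python3 look.py 3 .5135 .222 .224
python3 - <<'E'
import cv2
c=cv2.imread("pics/scene3.png")[180:350,210:410]
cv2.imwrite("pics/s3c.png",cv2.resize(c,None,fx=3.2,fy=3.2,interpolation=2))
E
```

```text
clock: 7.7
tool_pos: [0.513, 0.1685, 0.3031]
orientation: [180.0, 0.0, -90.1]
force: [-0.4, 1.1, -3.0]
opening: 0.0218
gripper_force: 29.9
[0.513  0.1685 0.3031] [179.9967   0.0076 -90.0817] [-0.3964  1.1214 -2.9808] 29.949845956871286
top 374 [0.5118 0.2218 0.2245] [ 0.1551 -0.0105] 0.0006894462838028829
scene 2400 [0.5149 0.2221 0.2238] [0.3537 0.1515] 0.0006007053173560867
 ball 60 [0.4754 0.2255 0.3016]
```

View pics/s3c.png

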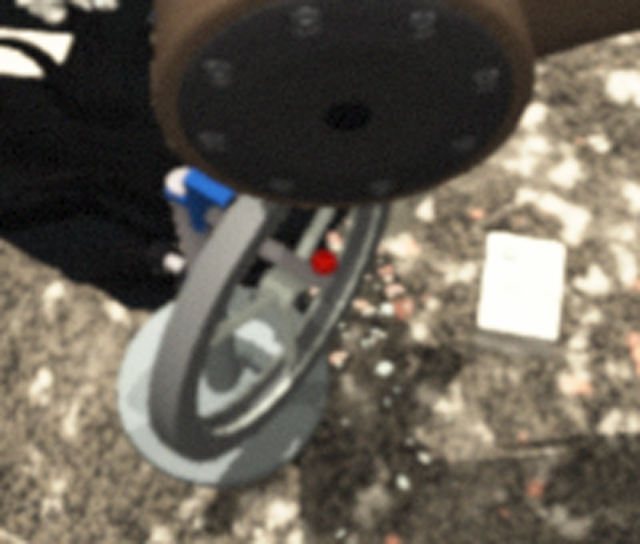

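The crop shows the red ball at (324,262) seen through the wheel, between rim and hub, with the arm behind it and the keeper beyond the wheel. Contact should come about 49 mm down, so I'll lower 38 mm and then feel for it.

```bash
python3 -m crank '[[[0,0.0005,-0.004],[0,0,0],-1],[[0,0,-0.008],[0,0,0],-1],[[0,0,-0.009],[0,0,0],-1],[[0,0,-0.008],[0,0,0],-1],[[0,0,-0.005],[0,0,0],-1],[[0,0,-0.003],[0,0,0],-1],[[0,0,-0.001],[0,0,0],-1],[[0,0,0],[0,0,0],-1],[[0,0,0],[0,0,0],-1],[[0,0,0],[0,0,0],-1]]'
python3 -m crank '[[[0,0,-0.001],[0,0,0],-1],[[0,0,-0.001],[0,0,0],-1],[[0,0,-0.001],[0,0,0],-1],[[0,0,-0.001],[0,0,0],-1],[[0,0,0],[0,0,0],-1]]'
python3 -m crank '[[[0,0,-0.001],[0,0,0],-1],[[0,0,-0.001],[0,0,0],-1],[[0,0,0],[0,0,0],-1]]'
```

```text
clock: 8.8
tool_pos: [0.5135, 0.1691, 0.2654]
orientation: [-180.0, 0.0, -90.1]
force: [-0.5, -0.5, -2.5]
opening: 0.0218
gripper_force: 29.9
clock: 9.3
tool_pos: [0.5132, 0.169, 0.2608]
orientation: [180.0, -0.0, -90.1]
force: [0.4, -0.0, -3.2]
opening: 0.0218
gripper_force: 29.9
clock: 9.6
tool_pos: [0.5133, 0.169, 0.2589]
orientation: [180.0, -0.0, -90.1]
force: [0.3, -0.8, -2.7]
opening: 0.022
gripper_force: 29.9
```

```bash
for i in 1 2; do python3 -m crank '[[[0,0,-0.001],[0,0,0],-1],[[0,0,-0.001],[0,0,0],-1],[[0,0,0],[0,0,0],-1]]' | egrep 'pos|force:'; done
python3 -m crank '[[[0,0,-0.001],[0,0,0],-1],[[0,0,0],[0,0,0],-1]]'| egrep 'pos|force:'
```

```text
tool_pos: [0.5132, 0.169, 0.2569]
force: [0.5, -0.7, -2.0]
gripper_force: 29.9
tool_pos: [0.5133, 0.169, 0.2549]
force: [-0.2, 0.1, -2.0]
gripper_force: 29.9
tool_pos: [0.5133, 0.169, 0.2539]
force: [-0.1, -0.1, -3.4]
gripper_force: 29.9
```

```bash
python3 -m crank '[[[0,0,-0.001],[0,0,0],-1],[[0,0,0],[0,0,0],-1]]'| egrep 'pos|^force:'
python3 -m crank '[[[0,0,-0.001],[0,0,0],-1],[[0,0,0],[0,0,0],-1]]'| egrep 'pos|^force:'
```

```text
tool_pos: [0.5133, 0.169, 0.253]
force: [0.8, -0.2, -2.7]
tool_pos: [0.5135, 0.169, 0.2526]
force: [-2.0, -0.6, 3.2]
```

Contact with the arm: force went from −2.7 to +3.2 N with the TCP at z 0.2526, so the arm top is at about 0.271. I'll ease off slightly and slide back.

```bash
python3 -m crank '[[[0,0,0.0002],[0,0,0],-1],[[0.001,0,0],[0,0,0],-1],[[0.002,0,0],[0,0,0],-1],[[0.003,0,0],[0,0,0],-1],[[0.003,0,0],[0,0,0],-1],[[0.003,0,0],[0,0,0],-1],[[0.002,0,0],[0,0,0],-1],[[0.001,0,0],[0,0,0],-1]]'| egrep 'pos|^force:|orien'
python3 -m crank '[[[0.002,0,0],[0,0,0],-1],[[0.003,0,0],[0,0,0],-1],[[0.003,0,0],[0,0,0],-1],[[0.002,0,0],[0,0,0],-1],[[0.0,0,0],[0,0,0],-1]]'| egrep 'pos|^force:|orien'
```

```text
tool_pos: [0.5286, 0.169, 0.2523]
orientation: [180.0, -0.0, -90.1]
force: [-5.3, -0.1, 5.3]
tool_pos: [0.5389, 0.169, 0.2523]
orientation: [-180.0, -0.0, -90.1]
force: [-2.8, 0.6, 3.1]
```

```bash
python3 -m crank '[[[0.002,0,0.0001],[0,0,0],-1],[[0.003,0,0],[0,0,0],-1],[[0.003,0,0],[0,0,0],-1],[[0.002,0,0],[0,0,0],-1],[[0.0,0,0],[0,0,0],-1]]'| egrep 'pos|^force:|orien'
for i in 1 2; do python3 -m crank '[[[0.001,0,0],[0,0,0],-1],[[0.0,0,0],[0,0,0],-1]]'| egrep 'pos|^force:'; done
```

```text
tool_pos: [0.5488, 0.169, 0.2523]
orientation: [-180.0, -0.0, -90.1]
force: [-2.0, 0.6, 2.7]
tool_pos: [0.5494, 0.169, 0.2523]
force: [-2.8, 0.4, 2.5]
tool_pos: [0.5503, 0.169, 0.2523]
force: [-1.8, -1.0, 1.7]
```

```bash
for i in 1 2 3; do python3 -m crank '[[[0.001,0,0],[0,0,0],-1],[[0.0,0,0],[0,0,0],-1]]'| egrep 'pos|^force:'; done
```

```text
tool_pos: [0.5514, 0.169, 0.2523]
force: [-2.9, 1.0, 2.6]
tool_pos: [0.5525, 0.169, 0.2523]
force: [-2.7, -0.7, 1.1]
tool_pos: [0.5535, 0.169, 0.2522]
force: [-1.6, -0.4, 0.9]
```

```bash
python3 -m crank '[[[0.001,0,0],[0,0,0],-1],[[0.0,0,0],[0,0,0],-1]]'| egrep 'pos|^force:'
```

```text
tool_pos: [0.5545, 0.169, 0.2523]
force: [-1.3, -0.9, -0.1]
```

```bash
python3 -m crank '[[[0.001,0,0],[0,0,0],-1],[[0.0,0,0],[0,0,0],-1]]'| egrep 'pos|^force:'
```

```text
tool_pos: [0.5551, 0.1689, 0.2522]
force: [-3.0, -0.1, 1.9]
```

```bash
for i in 1 2; do python3 -m crank '[[[0.0007,0,0],[0,0,0],-1],[[0.0,0,0],[0,0,0],-1]]'| egrep 'pos|^force:'; done
```

```text
tool_pos: [0.5554, 0.1689, 0.2522]
force: [-5.5, 0.2, 2.1]
tool_pos: [0.5558, 0.1688, 0.2522]
force: [-5.6, -0.9, 1.9]
```

```bash
python3 -m crank '[[[0.0007,0,0],[0,0,0],-1],[[0.0,0,0],[0,0,0],-1]]'| egrep 'pos|^force:|ori'; python3 look.py 4 .556 .222 .174
```

```text
tool_pos: [0.5562, 0.1688, 0.2521]
orientation: [179.9, -0.0, -90.1]
force: [-6.4, -0.1, 3.2]
[0.5562 0.1688 0.2521] [179.8554  -0.038  -90.0634] [-6.4282 -0.1446  3.1952] 30.21716011863724
top 547 [0.5533 0.2224 0.1735] [ 0.8408 -0.4878] 0.0007765206139737461
 ball 7 [0.4762 0.2178 0.2947]
scene 2209 [0.5566 0.2228 0.1729] [ 0.99  -0.393] 0.0006840892960949078
 ball 52 [0.4794 0.2233 0.2887]
```

```bash
python3 -m crank '[[[0.0006,0,0],[0,0,0],-1],[[0.0,0,0],[0,0,0],-1]]'| egrep 'pos|^force:'; python3 -m crank '[[[0.0006,0,0],[0,0,0],-1],[[0.0,0,0],[0,0,0],-1]]'| egrep 'pos|^force:'
```

```text
tool_pos: [0.5566, 0.1687, 0.2521]
force: [-8.5, -0.3, 3.8]
tool_pos: [0.557, 0.1686, 0.252]
force: [-8.9, 0.0, 3.7]
```

Force rises steadily to −8.9 N and the tool has stalled, so the rim is against the back plate. Load on the stand is about 11 N in all. I'll ease the push and release.

```bash
python3 -m crank '[[[-0.0006,0,0.0002],[0,0,0],-1],[[-0.0004,0,0.0001],[0,0,0],-1],[[0,0,0],[0,0,0],-1]]'| egrep 'pos|^force:'; python3 -m crank '[[[0,0,0],[0,0,0],-0.4],[[0,0,0],[0,0,0],-0.3],[[0,0,0],[0,0,0],-0.2],[[0,0,0],[0,0,0],-0.1],[[0,0,0],[0,0,0],0],[[0,0,0],[0,0,0],0.1],[[0,0,0],[0,0,0],0.2],[[0,0,0],[0,0,0],0.2],[[0,0,0],[0,0,0],0.2]]'; python3 look.py 5 .556 .222 .174
```

```text
tool_pos: [0.5565, 0.1688, 0.2521]
force: [-5.7, -0.1, 0.4]
clock: 16.3
tool_pos: [0.5576, 0.169, 0.2527]
orientation: [-180.0, 0.0, -90.1]
force: [0.7, -1.0, 0.0]
opening: 0.0526
gripper_force: 0.0
[0.5576 0.169  0.2527] [-179.9956    0.0012  -90.0816] [ 0.6624 -0.9547  0.0062] 0.0
top 589 [0.5531 0.2222 0.1736] [ 1.3944 -0.7219] 0.0007749913862761214
 ball 6 [0.4791 0.2303 0.2909]
scene 2216 [0.5565 0.2227 0.1727] [ 1.5485 -0.6114] 0.0007398939995519639
 ball 55 [0.4799 0.2218 0.2892]
```

```bash
python3 -m crank '[[[0,0,0.005],[0,0,0],0.2],[[0,0,0.015],[0,0,0],0.2],[[0,0,0.025],[0,0,0],0.2],[[0,0,0.03],[0,0,0],0.2],[[0,0,0.03],[0,0,0],0.2],[[0,0,0.03],[0,0,0],0.2],[[-0.02,-0.03,0.01],[0,0,0],0.2],[[-0.03,-0.035,0],[0,0,0],0.2],[[-0.03,-0.035,0],[0,0,0],0.2],[[-0.03,-0.035,0],[0,0,0],0.2],[[-0.03,-0.03,0],[0,0,0],0.2],[[0,0,0],[0,0,0],0.2]]'|egrep 'pos|^force'; python3 -m crank '[[[0,-0.04,0],[0,0,0],0.2],[[0,-0.04,0],[0,0,0],0.2],[[0,-0.04,0],[0,0,0],0.2],[[0,-0.04,0],[0,0,0],0.2],[[0,0,0],[0,0,0],0.2],[[0,0,0],[0,0,0],0.2]]'|egrep 'pos|clock'; python3 look.py 6 .556 .222 .174
python3 - <<'E'
import cv2,numpy as np
a=cv2.imread("pics/scene6.png")[190:340,230:380]; b=cv2.imread("pics/top6.png")[155:255,190:290]
cv2.imwrite("pics/c6.png",np.hstack([cv2.resize(a,(400,400),interpolation=2),cv2.resize(b,(400,400),interpolation=2)]))
E
```

```text
tool_pos: [0.4148, 0.0012, 0.3998]
force: [0.7, 1.6, -0.1]
clock: 18.2
tool_pos: [0.4176, -0.1568, 0.3977]
[ 0.4176 -0.1568  0.3977] [179.9839   0.0048 -90.245 ] [ 0.9649  0.0661 -0.3111] 0.0
top 1637 [0.5532 0.222  0.173 ] [ 1.3117 -0.8148] 0.0010129012787967048
 ball 33 [0.4759 0.2227 0.2895]
scene 2946 [0.5564 0.2232 0.172 ] [ 1.3935 -0.6556] 0.0006592912338140144
 ball 54 [0.4792 0.2232 0.2877]
```

View pics/c6.png

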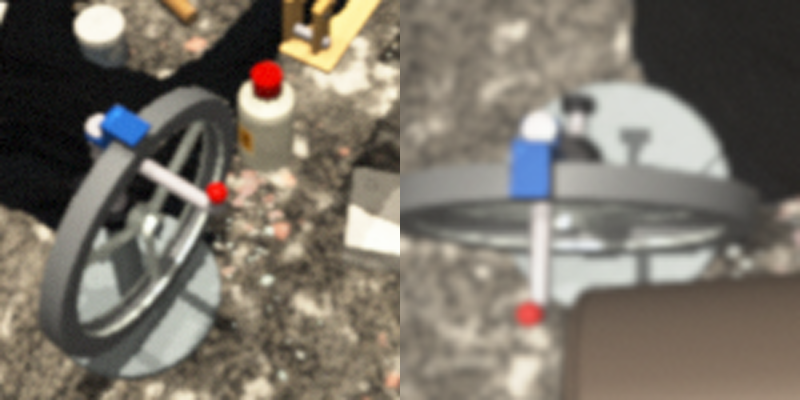

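The crop shows the wheel hanging on the arm under the blue keeper, against the plate. The bottle and jar stand where they were, and the hand is well clear. Fits taken 2 s apart agree to within 1 mm and a fraction of a degree, so the wheel is still. I'll hand in.

```bash
python3 -c "
from plant import close_job
print(close_job())"
```

```text
the job is handed in; nothing more can be done
None
```

The wheel hangs still on the hook arm under the keeper. I pushed it back until it stalled, which I took as the rim meeting the back plate. The camera fits put the hub about 1.7 mm short of the home mark, within their error of about 2 mm. Estimated stand load peaked at about 11 N, the hand never went near the bystanders (the cast is partly hidden in the last view), and the job was handed in at about 18 s.

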